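Build up the snap-setting stack in its nest

ROBOT

A 6-joint arm with a two-finger parallel gripper is mounted at the origin on a cart in front of the work surface, level with it; the furniture and walls round the work are solid. World frame = base frame: x ahead of the robot, y to its left, z up, the work surface at z = 0. Lengths are in mm, angles in rad, forces in N, time in s.
With the tool pointing down it reaches from about 275 to 825 mm from the base axis. Payload 5.2 kg.
Tool frame: the origin (TCP) lies at the very end of the fingers, on their centre line; the grasp point (between the pads) lies 19 mm behind it; z points along the fingers, y is the line along which they close (so a half turn about z gives the same grasp; the last joint's range is limited). The gripper opens to 93 mm and grips with 3 to 60 N. Pads are 15 mm wide; open, the fingers measure 128 mm over their backs; the gripper's body (75 mm by 188 mm) begins 65 mm behind the grasp point.
Start: joints at [-1.518, 0.259, 1.535, -0, 1.348, -0.203], TCP at [139.182, -532.103, 218.653] pointing down, gripper open.
Joint ranges: [-3.14, 3.14], [-0.91, 2.08], [0.19, 2.58], [-1.22, 4.36], [0.22, 2.71], [-3.12, 3.12]. Speed limits (rad/s): [2.57, 2.57, 3.14, 3.14, 3.14, 3.14].

INTERFACE

Orientations are given as [roll, pitch, yaw] about the fixed x, y, z axes, in that order (R = Rz(yaw) Ry(pitch) Rx(roll)).
In Python, from cell import observe, imaging, r gives the robot as it stands.
- The arm moves only by the shell command python3 -m inch 'ROWS' [FORCE]. ROWS is text: rows parted by semicolons, each of 7 numbers parted by spaces: the shift along the tool's x, y, z in mm, then the turn, a rotation vector about the tool's x, y, z in rad, then the opening in per cent of the stroke, from 0 (shut) to 100 (fully open). A call has 1 to 12 rows; each row shifts and turns the commanded pose from where the row before left it, along the tool's axes as they then stand; what a row does not reach is not made up. A row lasts 1/10 s, in which the tool goes at most 50 mm and 8.59 degrees, less where a joint would pass 70% of its speed; a pose out of reach is approached as far as the arm can. A call with a gripper value outside its range is refused whole. The fingers move at their own pace and stop on an object; FORCE is the grip in N (left out, the last holds). Time passes only in rows, so rows that do not move let the fingers close. It gives the time, the measured TCP pose, the force, the opening and the grip force at its end, in the units of the state.
- observe(): the state, without advancing time (a new reading comes with each control period).
- imaging.get_image(name): name is "scene" or "top"; returns the picture (480x640x3 uint8, blue, green, red); there is no depth.
- imaging.calibration(name): a dict with "fx", "fy", "cx", "cy" (pixels), "D" ([k1, k2, p1, p2, k3] as OpenCV has them; the pictures are not rectified), "rvec" (rotation vector, rad) and "tvec" (3), from world to camera coordinates, as OpenCV has them. Camera axes: x right, y down, z forward; pixel columns grow to the right and rows downward; lengths in mm; the calibration is good to about 2 mm. A picture is of the moment at which its call begins. calibration takes no time and is no camera call.
- r.sign_off(): hands the job in; it is judged then, once.
The state is a dict: "time_s": time; "q": joint angles; "qvel": joint speeds; "tau": joint torques, N m; "tool_pos": TCP position; "ee_rot": TCP orientation; "ft_force": force on the tool from outside, world axes, zero at the start; "moment": the same for the moment, N m; "finger_gap": finger opening in mm; "grasp_force": force on a finger pad.
Only numpy, scipy, OpenCV 4.12 (cv2) and the standard library are available. Lean on these libraries where they do the work, as an engineer would, in place of code of your own. Each camera call takes 0.05 s, during which the arm holds its last target. There are 200 camera calls.

TASK

Build up the snap-setting stack in the nest, on the dark steel block that already sits in the pocket: first set the thick one of the two bored square spacers flat on the block, in the middle of the pocket and square with it, and let go. Then set the round steel anvil flat on the middle of that spacer. The thin spacer is not used, and the steel block stays in the pocket.

Things in the scene. Friction and masses are not known exactly. Their poses are not given: they have to be found in the camera images.
- nest_floor (a point): Fixed nest: 130 x 130 x 10 mm plywood base with four aluminium corner angles (8 mm thick, tops 70 mm above the worktop) round a square pocket, 66 x 66 mm inside, open at the top. Each side has a 46 mm wide opening between the angles, at its middle, where a finger passes. The point is the centre of the pocket floor, 10 mm above the worktop; x, y parallel to the pocket sides, z up.
- block_center (a point): Dark steel block, 62 x 62 mm and 24 mm high, the body of the stack; loose, but already lying flat in the nest pocket with 2 mm play each side, its top 34 mm above the worktop. The point is its centre, 12 mm below its top. It stays there.
- spacer_center (a point): Thick spacer: loose square aluminium block 50 x 50 mm, 28 mm high, 0.1 to 0.2 kg, a 14 mm hole bored down its middle, lying flat on the worktop. The point is its centre, half-way up (14 mm); x, y square to its sides, z up. A thin spacer of the same outline, only 10 mm high, lies 110 mm or more away; it is not wanted.
- anvil_center (a point): The anvil: loose solid round steel disc, 43 mm diameter, 18 mm high, 0.12 to 0.2 kg, top edge bevelled, lying flat on the worktop. The point is its centre, half-way up (9 mm); z up.
Mind the look-alikes: they are no part of the job. Leave any green look-alike of the part that bears anvil_center alone.

How it is judged:
By the outcome, as a careful person would: the job done as asked, in the order asked, and still so for the second after the job is handed in, with the robot touching nothing.
It also fails if it takes over 58 s, if anything falls off the work surface, if the arm or the gripper's body presses on something with over 40 N, if the wrist force passes 120 N, or if a joint passes its speed limit or range.

## Working session

There is one attempt and no reset: what is moved stays moved. The work goes in short steps, Python scripts to look and compute and a shell command to move; the robot and the scene stay as the last step left them, time stands still between calls to the robot, and variables do not carry over. Pictures are saved under pics/ and viewed, at most 10 in all, crops included, and the job is handed in when it is done.

```bash
mkdir -p pics; ls; python3 - <<'E'
from cell import observe, imaging, r
import cv2
for n in ("scene","top"):
    im=imaging.get_image(n); cv2.imwrite(f"pics/{n}0.png",im); print(n,imaging.calibration(n))
s=observe(); print(s)
E
```

```text
pics
scene {'fx': 599.77385120764, 'fy': 599.77385120764, 'cx': 325.6959735171083, 'cy': 234.30348344343315, 'D': array([-0.14134705,  0.        ,  0.        ,  0.        ,  0.        ]), 'rvec': array([ 1.96066331, -0.51087864,  0.35431585]), 'tvec': array([-453.55073828,  115.63747029, 1051.78888042])}
top {'fx': 526.3562066889843, 'fy': 526.3562066889843, 'cx': 313.8884419396021, 'cy': 242.39557510628637, 'D': array([-0.03281594,  0.        ,  0.        ,  0.        ,  0.        ]), 'rvec': array([ 2.16878902, -2.1676625 ,  0.16256859]), 'tvec': array([-100.38639932,  503.30644092, 1120.14585928])}
{'time_s': 0.1, 'q': array([-1.51779828e+00,  2.59251519e-01,  1.53597433e+00, -1.64110325e-05,
        1.34797837e+00, -2.02796432e-01]), 'qvel': array([ 0.00067576, -0.00139668, -0.001589  ,  0.00059242, -0.00055584,
       -0.00041589]), 'tau': array([ 2.23215080e-03, -4.38213050e+01, -2.84642100e+01,  7.21203466e-02,
        3.62431782e-02, -5.58450643e-05]), 'tool_pos': array([ 139.15021948, -531.60264495,  217.9105667 ]), 'ee_rot': array([-3.14001089e+00, -3.08912305e-04,  2.55797875e-01]), 'ft_force': array([-0.4929764 , -0.20913123, -0.04622269]), 'moment': array([-0.00510859,  0.00988406, -0.0073034 ]), 'grasp_force': 0.0, 'finger_gap': 93.14455735127954}
```

View pics/top0.png

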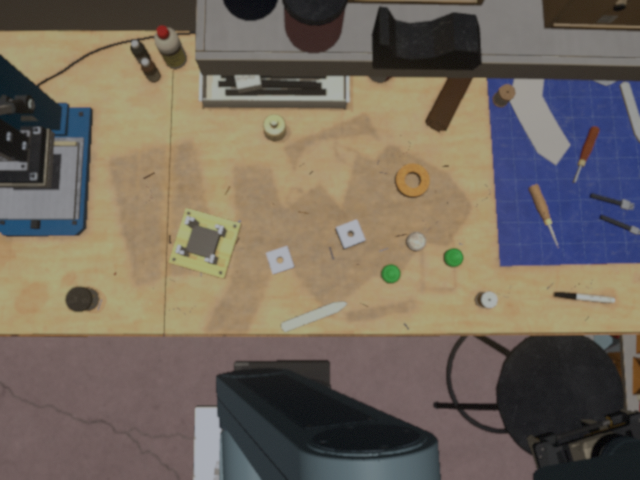

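View pics/scene0.png

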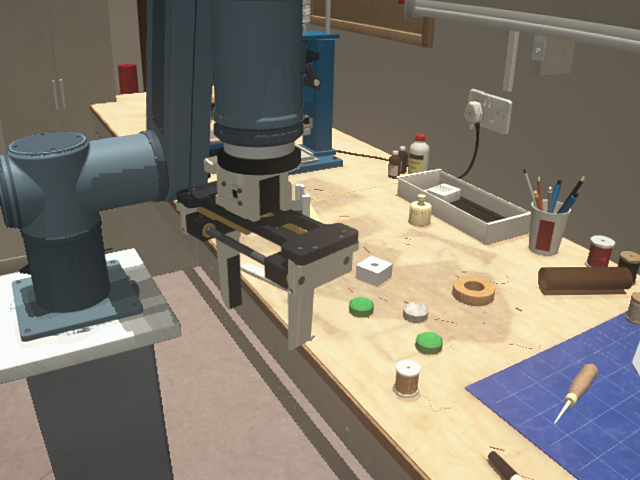

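The top view shows the nest at (205,242) with the dark block in it. Thick spacer candidates are the square plates at (350,234), with tall sides in the scene view at (374,270), and (280,260), which is flat and so the thin one. Anvil candidates are the grey disc at (416,242), the green discs at (391,273) and (454,257), and the white spool at (488,299). I choose (350,234) and the grey disc (416,242), and check both in a crop.

```bash
cat > h.py <<'E'
import numpy as np, cv2
from cell import observe, imaging, r
def cal(n):
    c=imaging.calibration(n); K=np.array([[c['fx'],0,c['cx']],[0,c['fy'],c['cy']],[0,0,1.]])
    return K,c['D'],c['rvec'],c['tvec'],cv2.Rodrigues(c['rvec'])[0]
def onplane(n,px,z):
    K,D,rv,t,R=cal(n)
    u=cv2.undistortPoints(np.array(px,float).reshape(-1,1,2),K,D)[:,0]
    d=np.c_[u,np.ones(len(u))]@R; o=-R.T@t
    return o+d*((z-o[2])/d[:,2])[:,None]
def proj(n,P):
    K,D,rv,t,R=cal(n); return cv2.projectPoints(np.array(P,float).reshape(-1,1,3),rv,t,K,D)[0][:,0]
E
python3 - <<'E'
from h import *
im=cv2.imread('pics/top0.png')
cv2.imwrite('pics/crop0.png',cv2.resize(im[190:310,160:480],None,fx=2.5,fy=2.5,interpolation=cv2.INTER_CUBIC))
hsv=cv2.cvtColor(im,cv2.COLOR_BGR2HSV)
for n,(u,v) in dict(nest=(205,242),thin=(280,260),thick=(350,234),anvil=(416,242)).items(): print(n,onplane('top',[(u,v)],0)[0].round(), hsv[v-2:v+3,u-6].tolist())
for n,(u,v),z in (('thick',(350,234),28),('thin',(280,260),10),('anvil',(416,242),18)):
    w=26;c=hsv[v-w:v+w,u-w:u+w]
    m=((c[...,1]<50)&(c[...,2]>120)).astype(np.uint8)*255
    k=[q for q in cv2.findContours(m,cv2.RETR_EXTERNAL,cv2.CHAIN_APPROX_NONE)[0]]
    k=max(k,key=cv2.contourArea); P=onplane('top',k[:,0]+[u-w,v-w],z)
    print(n,'A',cv2.contourArea(k),'rect mm',cv2.minAreaRect(P[:,:2].astype(np.float32)))
# scene: is the thick one tall
for n,(x,y,z) in {}: pass
c=onplane('top',[(350,234)],28)[0]; print('scene proj top/bottom thick',proj('scene',[c,[c[0],c[1],0]]))
# block
u,v=205,242;c=hsv[v-40:v+40,u-40:u+40]
m=((c[...,2]<125)).astype(np.uint8)*255
k=max(cv2.findContours(m,cv2.RETR_EXTERNAL,cv2.CHAIN_APPROX_NONE)[0],key=cv2.contourArea)
print('block',cv2.minAreaRect(onplane('top',k[:,0]+[u-40,v-40],34)[:,:2].astype(np.float32)))
# base plate (yellowish)
m=((c[...,0]>24)&(c[...,0]<35)&(c[...,1]>50)).astype(np.uint8)*255
k=max(cv2.findContours(m,cv2.RETR_EXTERNAL,cv2.CHAIN_APPROX_NONE)[0],key=cv2.contourArea)
print('base',cv2.minAreaRect(onplane('top',k[:,0]+[u-40,v-40],10)[:,:2].astype(np.float32)))
E
```

```text
nest [508. 144.   0.] [[18, 34, 98], [18, 31, 98], [16, 33, 99], [17, 36, 99], [18, 39, 99]]
thin [468. -25.   0.] [[111, 10, 177], [111, 10, 176], [111, 10, 176], [109, 12, 177], [113, 11, 178]]
thick [ 527. -183.    0.] [[113, 11, 178], [113, 11, 178], [113, 11, 178], [113, 11, 178], [113, 11, 178]]
anvil [ 509. -332.    0.] [[23, 28, 164], [21, 33, 163], [19, 36, 158], [18, 40, 154], [18, 42, 146]]
thick A 537.0 rect mm ((524.1674194335938, -180.689208984375), (53.84989929199219, 53.37672424316406), 21.327680587768555)
thin A 522.0 rect mm ((467.85491943359375, -24.249229431152344), (52.29608154296875, 53.244285583496094), 18.574161529541016)
anvil A 216.0 rect mm ((508.868896484375, -329.7156677246094), (36.02820587158203, 38.49793243408203), 0.09172998368740082)
scene proj top/bottom thick [[372.83227326 263.78122521]
 [372.02128808 276.64749388]]
block ((505.2870178222656, 142.80555725097656), (85.01824951171875, 81.60388946533203), 74.07377624511719)
base ((506.42071533203125, 142.9260711669922), (129.20745849609375, 129.28717041015625), 73.9495620727539)
```

View pics/crop0.png

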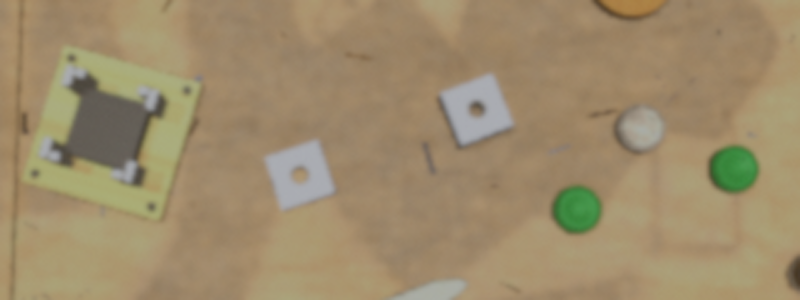

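The crop confirms the choice: the plate at crop (476,108) shows side faces, so it is the thick one, and the flat one at (300,175) is thin. The grey disc at (640,128) is the anvil. I'll do one refinement using both views and subpixel upsampling.

```bash
python3 - <<'E'
from h import *
def rect(n,u,v,w,z,f,S=6):
    im=cv2.imread(f'pics/{n}0.png'); c=cv2.resize(im[v-w:v+w,u-w:u+w],None,fx=S,fy=S,interpolation=cv2.INTER_CUBIC)
    m=f(cv2.cvtColor(c,cv2.COLOR_BGR2HSV).astype(int)).astype(np.uint8)*255
    k=max(cv2.findContours(m,cv2.RETR_EXTERNAL,cv2.CHAIN_APPROX_NONE)[0],key=cv2.contourArea)
    px=(k[:,0]+.5)/S-.5+[u-w,v-w]; P=onplane(n,px,z)[:,:2].astype(np.float32)
    R=cv2.minAreaRect(P); M=cv2.moments(P.reshape(-1,1,2)); 
    print(n,u,v,'rect',np.round(R[0],1),np.round(R[1],1),round(R[2],1),'cen',round(M['m10']/M['m00'],1),round(M['m01']/M['m00'],1),'area',round(abs(M['m00'])))
for V in (150,165): 
  f=lambda h:(h[...,1]<40)&(h[...,2]>V)
  rect('top',350,234,26,28,f); rect('top',280,260,26,10,f)
for V in (170,200): rect('scene',375,268,28,28,lambda h:(h[...,1]<40)&(h[...,2]>V))
for S in (45,55,65): rect('top',416,242,20,18,lambda h:(h[...,1]<S)&(h[...,2]>110))
for S in (45,60): rect('scene',415,312,22,18,lambda h:(h[...,1]<S)&(h[...,2]>100))
for H in (23,24,25): rect('top',205,242,45,10,lambda h:(h[...,0]>H)&(h[...,0]<36)&(h[...,1]>50))
E
```

```text
top 350 234 rect [ 525.3 -180.8] [51.  51.7] 21.3 cen 525.7 -181.2 area 2490
top 280 260 rect [467.8 -24.3] [52.5 52.8] 18.4 cen 467.9 -24.3 area 2659
top 350 234 rect [ 525.3 -180.9] [47.8 47.5] 21.9 cen 525.1 -180.9 area 2145
top 280 260 rect [467.2 -23.2] [49.2 49.1] 18.3 cen 467.8 -23.7 area 2186
scene 375 268 rect [ 524.5 -181.8] [54.5 53.6] 21.0 cen 524.5 -181.8 area 2724
scene 375 268 rect [ 524.9 -181.3] [53.3 52.9] 21.0 cen 524.8 -181.2 area 2638
top 416 242 rect [ 509.1 -330.1] [36.4 38.5] 44.4 cen 509.0 -329.9 area 1092
top 416 242 rect [ 509.2 -329.3] [39.3 41.5] 23.1 cen 509.1 -329.0 area 1283
top 416 242 rect [ 509.5 -329.5] [41.6 42.9] 22.8 cen 509.2 -329.1 area 1401
scene 415 312 rect [ 506.  -335.9] [44.6 40.2] 46.5 cen 506.0 -335.7 area 1402
scene 415 312 rect [ 500.5 -341.7] [63.9 42.4] 45.7 cen 501.2 -341.4 area 2139
top 205 242 rect [506.5 142.9] [130.5 132.2] 74.2 cen 506.0 143.0 area 16568
top 205 242 rect [506.5 143.2] [129.7 130.1] 73.8 cen 506.1 143.0 area 16327
top 205 242 rect [506.  143.1] [128.7 128.7] 74.2 cen 506.1 143.0 area 16078
```

```bash
python3 -m inch '38.5 -20.2 6 0 0 0 100; 38.5 -20.2 6 0 0 0 100; 38.5 -20.2 6 0 0 0 100; 38.5 -20.2 6 0 0 0 100; 38.5 -20.2 6 0 0 0 100; 38.5 -20.2 6 0 0 0 100; 38.5 -20.2 6 0 0 0 100; 38.5 -20.2 6 0 0 0 100; 38.5 -20.2 6 0 0 0 100; 38.5 -20.2 6 0 0 0 100; 38.5 -20.2 6 0 0 0 100; 38.5 -19.8 6 0 0 -0.116 100'; python3 -m inch '0 0 20 0 0 0 100;0 0 20 0 0 0 100;0 0 0 0 0 0 100;0 0 0 0 0 0 100'
```

```text
time_s: 1.3
tool_pos: [525.8, -179.5, 146.1]
ee_rot: [-3.141, 0.0, 0.373]
ft_force: [-0.3, -0.9, 0.3]
finger_gap: 92.9
grasp_force: 0.0
time_s: 1.7
tool_pos: [524.6, -180.9, 106.4]
ee_rot: [-3.14, 0.001, 0.372]
ft_force: [0.2, 0.0, 0.7]
finger_gap: 92.9
grasp_force: 0.0
```

```bash
python3 -m inch '0 0 35 0 0 0 100;0 0 30 0 0 0 100;0 0 20 0 0 0 100;0 0 10 0 0 0 100;0 0 6 0 0 0 60;0 0 0 0 0 0 40;0 0 0 0 0 0 40;0 0 0 0 0 0 40;0 0 0 0 0 0 40;0 0 0 0 0 0 40' 8;  python3 -m inch '0 0 0 0 0 0 90;0 0 0 0 0 0 90;0 0 0 0 0 0 90;0 0 0 0 0 0 90;0 0 0 0 0 0 90;0 0 0 0 0 0 90'
```

```text
time_s: 2.7
tool_pos: [525.2, -181.1, 6.2]
ee_rot: [3.141, -0.001, 0.372]
ft_force: [-0.3, 0.4, 6.4]
finger_gap: 50.0
grasp_force: 8.4
time_s: 3.3
tool_pos: [524.9, -181.1, 5.6]
ee_rot: [-3.142, 0.0, 0.372]
ft_force: [0.0, -0.1, 0.2]
finger_gap: 83.4
grasp_force: 0.0
```

```bash
python3 -m inch '0 0 0 0 0 -0.1428 90;0 0 0 0 0 -0.1428 90;0 0 0 0 0 -0.1428 90;0 0 0 0 0 -0.1428 90;0 0 0 0 0 -0.1428 90;0 0 0 0 0 -0.1428 90;0 0 0 0 0 -0.1428 90;0 0 0 0 0 -0.1428 90;0 0 0 0 0 -0.1428 90;0 0 0 0 0 -0.1428 90;0 0 0 0 0 -0.1428 90;0 0 0 0 0 0 90';  python3 -m inch '0 0 1 0 0 0 45;0 0 0 0 0 0 45;0 0 0 0 0 0 45;0 0 0 0 0 0 45;0 0 0 0 0 0 45;0 0 0 0 0 0 45;0 0 0 0 0 0 45' 8; python3 -m inch '0 0 0 0 0 0 40;0 0 0 0 0 0 40;0 0 0 0 0 0 40;0 0 0 0 0 0 40' 30
```

```text
time_s: 4.5
tool_pos: [524.9, -181.1, 5.6]
ee_rot: [-3.142, -0.0, 1.944]
ft_force: [0.4, -0.3, 0.8]
finger_gap: 83.7
grasp_force: 0.0
time_s: 5.2
tool_pos: [525.1, -181.1, 4.7]
ee_rot: [3.141, 0.0, 1.942]
ft_force: [1.7, 0.1, -1.0]
finger_gap: 50.1
grasp_force: 8.0
time_s: 5.6
tool_pos: [525.0, -181.1, 4.7]
ee_rot: [3.141, 0.0, 1.943]
ft_force: [0.9, -0.7, -0.4]
finger_gap: 49.7
grasp_force: 30.0
```

```bash
python3 -m inch '0 0 -10 0 0 0 40;0 0 -25 0 0 0 40;0 0 -30 0 0 0 40;0 0 -30 0 0 0 40;0 0 -25 0 0 0 40;0 0 0 0 0 0 40';  python3 -m inch '15 5 0 0 0 0 40;30 10 0 0 0 0 40;38 12 0 0 0 0 40;38 12 0 0 0 0 40;38 12 0 0 0 0 40;38 12 0 0 0 0 40;38 12 0 0 0 0 40;38 12 0 0 0 0 40;25 8 0 0 0 0 40;10.8 5.1 0 0 0 0 40'; python3 -m inch '0 0 0 0 0 0.1302 40;0 0 0 0 0 0.1302 40;0 0 0 0 0 0.1302 40;0 0 0 0 0 0.1302 40;0 0 0 0 0 0.1302 40;0 0 0 0 0 0 40;0 0 0 0 0 0 40'
python3 - <<'E'
from h import *
for n in ("scene","top"): cv2.imwrite(f"pics/{n}1.png",imaging.get_image(n))
a=cv2.imread("pics/top1.png")[180:300,140:300]
b=cv2.imread("pics/scene1.png")[80:400,100:500]
cv2.imwrite("pics/m1.png",np.hstack([cv2.resize(a,(400,300)),cv2.resize(b,(375,300))]))
E
```

```text
time_s: 6.2
tool_pos: [526.9, -182.3, 128.8]
ee_rot: [3.137, 0.006, 1.943]
ft_force: [0.5, -0.2, -1.3]
finger_gap: 49.8
grasp_force: 30.0
time_s: 7.2
tool_pos: [503.3, 145.9, 122.8]
ee_rot: [-3.138, -0.002, 1.946]
ft_force: [-0.1, -1.0, -2.0]
finger_gap: 49.9
grasp_force: 30.0
time_s: 7.9
tool_pos: [505.4, 142.6, 123.8]
ee_rot: [-3.14, 0.001, 1.295]
ft_force: [0.2, 0.8, -1.5]
finger_gap: 49.5
grasp_force: 30.0
```

View pics/m1.png

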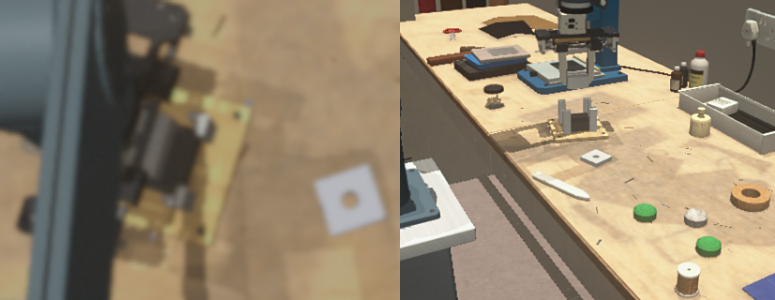

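The held spacer is over the nest. The nest is visible in the scene view at about (290,208), and the anvil is undisturbed. Next I cross-check the nest centre from that view.

```bash
python3 - <<'E'
from h import *
im=cv2.imread('pics/scene1.png')
C=np.array([506.,143.]);a=np.radians(-16);R=np.array([[np.cos(a),-np.sin(a)],[np.sin(a),np.cos(a)]])
q=np.array([[1,1],[1,-1],[-1,-1],[-1,1]])
out=im.copy()
def dr(pts,z,col):
    p=proj('scene',np.c_[pts,np.full(len(pts),z)]); cv2.polylines(out,[np.round(p*16).astype(int).astype(np.int32)],True,col,1,shift=4)
S=6
out=cv2.resize(im[130:240,220:355],None,fx=S-1,fy=S-1,interpolation=cv2.INTER_CUBIC)
def dr(pts,z,col):
    p=(proj('scene',np.c_[pts,np.full(len(pts),z)])-[220,130]+.5)*5; cv2.polylines(out,[np.round(p).astype(np.int32)],True,col,1)
dr(C+65*q@R.T,10,(0,0,255)); dr(C+41*q@R.T,70,(255,0,255)); dr(C+31*q@R.T,34,(255,255,0))
p=observe()['tool_pos']; print(p); dr(p[:2]+25*q@R.T,p[2]-4.5,(0,255,0))
cv2.imwrite('pics/ov.png',out)
E
```

```text
[505.62618483 142.78018362 124.1694804 ]
```

View pics/ov.png

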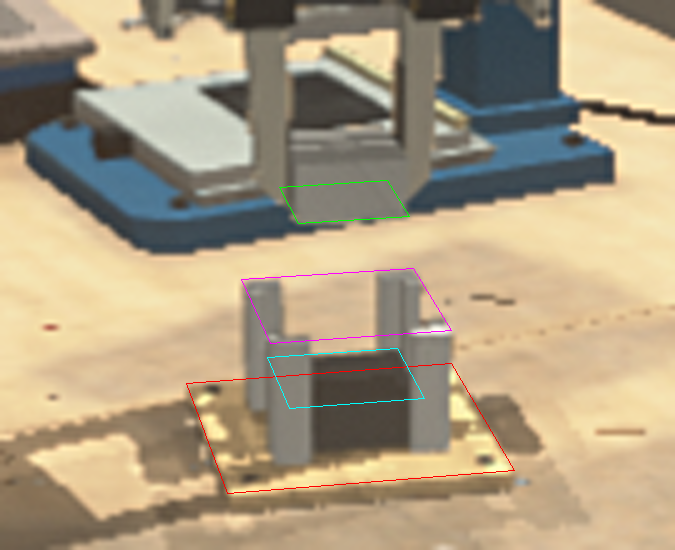

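The overlay shows the nest outline at (506,143), −16° matches the scene view within about 1 px, and the held spacer is aligned with it. Descending.

```bash
python3 -m inch '0 0 15 0 0 0 40;0 0 20 0 0 0 40;0 0 18 0 0 0 40;0 0 12 0 0 0 40;0 0 9 0 0 0 40;0 0 6 0 0 0 40;0 0 3 0 0 0 40;0 0 0 0 0 0 40;0 0 0 0 0 0 40'; python3 -m inch '0 0 0.8 0 0 0 40;0 0 0.8 0 0 0 40;0 0 0 0 0 0 40;0 0 0 0 0 0 40'
```

```text
time_s: 8.9
tool_pos: [506.4, 143.0, 42.1]
ee_rot: [3.141, -0.0, 1.292]
ft_force: [0.1, -0.2, -2.1]
finger_gap: 49.6
grasp_force: 30.0
time_s: 9.3
tool_pos: [506.0, 143.0, 40.2]
ee_rot: [3.141, -0.0, 1.292]
ft_force: [0.2, -0.4, -1.3]
finger_gap: 49.7
grasp_force: 30.0
```

```bash
python3 -m inch '0 0 0.6 0 0 0 40;0 0 0.6 0 0 0 40;0 0 0.3 0 0 0 40;0 0 0 0 0 0 40'
```

```text
time_s: 9.7
tool_pos: [506.0, 143.0, 38.7]
ee_rot: [-3.142, 0.0, 1.292]
ft_force: [-1.0, -0.2, 0.1]
finger_gap: 49.6
grasp_force: 30.0
```

```bash
python3 -m inch '0 0 0 0 0 0 70;0 0 0 0 0 0 70;0 0 0 0 0 0 70;0 0 0 0 0 0 70;0 0 -5 0 0 0 70;0 0 -20 0 0 0 70;0 0 -30 0 0 0 70;0 0 -25 0 0 0 70;0 0 -10 0 0 0 70'; python3 -m inch '-20 6 0 0 0 0 70;-38 11 0 0 0 0 70;-42 12 0 0 0 0 70;-42 12 0 0 0 0 70;-42 12 0 0 0 0 70;-42 12 0 0 0 0 70;-42 12 0 0 0 0 70;-42 12 0 0 0 0 70;-42 12 0 0 0 0 70;-42 12 0 0 0 0 70;-39.4 12 0 0 0 0 70;-20 7.9 0 0 0 0 70'
python3 - <<'E'
from h import *
for n in ("scene","top"): cv2.imwrite(f"pics/{n}2.png",imaging.get_image(n))
S=8
im=cv2.imread("pics/top2.png"); c=cv2.resize(im[210:275,170:240],None,fx=S,fy=S,interpolation=cv2.INTER_CUBIC)
sc=cv2.resize(cv2.imread("pics/scene2.png")[165:240,245:340],None,fx=2.4,fy=2.4)
pad=np.zeros((c.shape[0],sc.shape[1],3),np.uint8); pad[:sc.shape[0]]=sc
cv2.imwrite("pics/m2.png",np.hstack([c,pad]))
h=cv2.cvtColor(c,cv2.COLOR_BGR2HSV).astype(int)
for V in (130,140,150):
    m=((h[...,1]<40)&(h[...,2]>V)).astype(np.uint8)*255
    for k in cv2.findContours(m,cv2.RETR_EXTERNAL,cv2.CHAIN_APPROX_NONE)[0]:
        if cv2.contourArea(k)<150*S: continue
        P=onplane('top',(k[:,0]+.5)/S-.5+[170,210],62)[:,:2].astype(np.float32); print(V,cv2.minAreaRect(P))
print(observe()['tool_pos'])
E
```

```text
time_s: 10.6
tool_pos: [507.5, 143.1, 131.4]
ee_rot: [3.137, -0.002, 1.292]
ft_force: [-0.1, 0.0, -0.6]
finger_gap: 65.2
grasp_force: 0.0
time_s: 11.8
tool_pos: [508.0, -333.0, 127.8]
ee_rot: [-3.141, 0.001, 1.289]
ft_force: [-0.1, -0.2, -0.9]
finger_gap: 64.9
grasp_force: 0.0
130 ((467.20318603515625, 122.34366607666016), (19.739994049072266, 20.26401710510254), 69.43769073486328)
130 ((484.4263916015625, 184.89364624023438), (19.668264389038086, 18.984169006347656), 71.72026062011719)
130 ((504.8581237792969, 142.200439453125), (53.38236618041992, 54.427772521972656), 74.57040405273438)
130 ((529.4329223632812, 105.10176086425781), (20.36720848083496, 19.431896209716797), 67.49605560302734)
130 ((546.2516479492188, 167.35772705078125), (20.244009017944336, 19.521947860717773), 72.49250793457031)
140 ((466.94195556640625, 122.78594970703125), (19.09425163269043, 19.46162986755371), 69.42586517333984)
140 ((484.5194396972656, 185.17529296875), (19.07509422302246, 18.984169006347656), 71.72026062011719)
140 ((504.5768737792969, 142.37245178222656), (52.62958526611328, 52.50437545776367), 74.70643615722656)
140 ((529.9617309570312, 105.15399932861328), (19.97039031982422, 18.746196746826172), 66.35490417480469)
140 ((549.5504150390625, 169.60232543945312), (16.111167907714844, 24.024356842041016), 35.274658203125)
150 ((466.689208984375, 123.36544799804688), (18.4497127532959, 18.24407196044922), 73.18804931640625)
150 ((484.5981750488281, 185.41363525390625), (18.572967529296875, 18.984169006347656), 71.72026062011719)
150 ((504.51092529296875, 142.79632568359375), (52.06504821777344, 50.907711029052734), 73.96214294433594)
150 ((530.2850341796875, 105.28791809082031), (19.42471694946289, 18.146379470825195), 66.8609619140625)
150 ((549.7908935546875, 169.71615600585938), (15.598084449768066, 24.056596755981445), 34.70034408569336)
[ 508.2841807  -332.67350515  127.59597819]
```

View pics/m2.png

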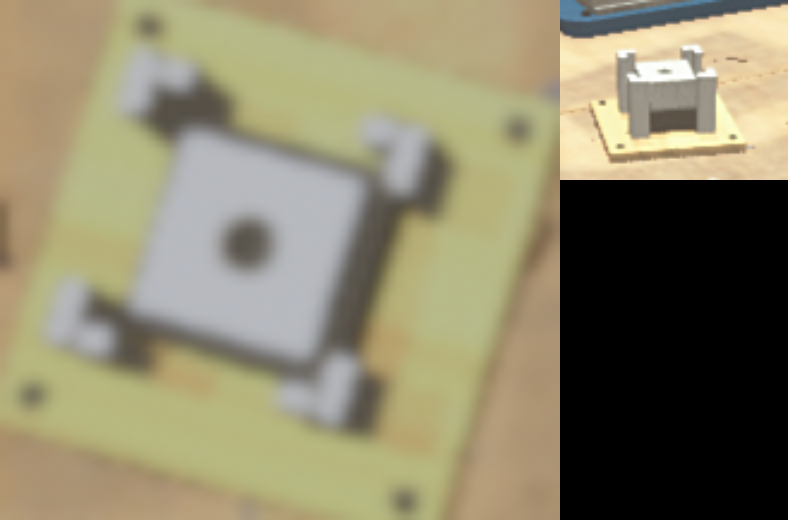

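The spacer lies flat and square in the nest, with its hole at crop (246,244). I'll compare its centre with the nest's screw holes (148,25), (518,128), (404,500), (31,394) and the corner tops in both views.

```bash
python3 - <<'E'
from h import *
im=cv2.imread("pics/top2.png");S=8
g=cv2.resize(im[210:275,170:240],None,fx=S,fy=S,interpolation=cv2.INTER_CUBIC).astype(int).sum(2)
def dark(p,w):
    x,y=p;a=g[y-w:y+w+1,x-w:x+w+1].astype(float);wt=np.clip(np.median(a)-20-a,0,None);Y,X=np.mgrid[-w:w+1,-w:w+1]
    q=np.array([x+(wt*X).sum()/wt.sum(),y+(wt*Y).sum()/wt.sum()]);return (q+.5)/S-.5+[170,210]
sc=[dark(p,20) for p in((148,25),(518,128),(404,500),(31,394))]
W=onplane('top',sc,10); print('screws',W.round(1),W.mean(0))
print('hole',onplane('top',[dark((246,244),40)],62))
K,D,rv,t,R=cal('top'); print('cam',-R.T@t)
# overlay for both views, nest tops expected
out=[]
a=np.radians(-16);Rz=np.array([[np.cos(a),-np.sin(a)],[np.sin(a),np.cos(a)]])
q=np.array([[1,1],[1,-1],[-1,-1],[-1,1]]);C=np.array([506.,143.])
for n,(x0,y0,x1,y1),s in(('top',(170,210,240,275),5.6),('scene',(245,165,330,235),5)):
    o=cv2.resize(cv2.imread(f'pics/{n}2.png')[y0:y1,x0:x1],None,fx=s,fy=s,interpolation=cv2.INTER_CUBIC)
    for hw,z,c in((65,10,(0,0,255)),(41,70,(255,0,255)),(33,70,(255,0,0)),(25,62,(0,160,0))):
        p=(proj(n,np.c_[C+hw*q@Rz.T,np.full(4,z)])-[x0,y0]+.5)*s
        cv2.polylines(o,[np.round(p).astype(np.int32)],True,c,1)
    out.append(o[:350])
h=min(o.shape[0] for o in out);cv2.imwrite('pics/ov2.png',np.hstack([o[:h] for o in out]))
E
```

```text
Traceback (most recent call last):
ValueError: operands could not be broadcast together with shapes (40,41) (41,41)
```

```bash
python3 - <<'E'
from h import *
im=cv2.imread("pics/top2.png");S=8
g=cv2.resize(im[210:275,170:240],None,fx=S,fy=S,interpolation=cv2.INTER_CUBIC).astype(int).sum(2)
def dark(p,w):
    x,y=p;a=g[y-w:y+w+1,x-w:x+w+1].astype(float);wt=np.clip(np.median(a)-20-a,0,None);Y,X=np.mgrid[-w:w+1,-w:w+1]
    q=np.array([x+(wt*X).sum()/wt.sum(),y+(wt*Y).sum()/wt.sum()]);return (q+.5)/S-.5+[170,210]
sc=[dark(p,18) for p in((148,25),(518,128),(404,500),(31,394))]
W=onplane('top',sc,10); print('screws',W.round(1),W.mean(0))
print('hole',onplane('top',[dark((246,244),40)],62))
K,D,rv,t,R=cal('top'); print('cam',-R.T@t)
out=[]
a=np.radians(-16);Rz=np.array([[np.cos(a),-np.sin(a)],[np.sin(a),np.cos(a)]])
q=np.array([[1,1],[1,-1],[-1,-1],[-1,1]]);C=np.array([506.,143.])
for n,(x0,y0,x1,y1),s in(('top',(170,210,240,275),5.6),('scene',(245,165,330,235),5)):
    o=cv2.resize(cv2.imread(f'pics/{n}2.png')[y0:y1,x0:x1],None,fx=s,fy=s,interpolation=cv2.INTER_CUBIC)
    for hw,z,c in((65,10,(0,0,255)),(41,70,(255,0,255)),(33,70,(255,0,0)),(25,62,(0,160,0))):
        p=(proj(n,np.c_[C+hw*q@Rz.T,np.full(4,z)])-[x0,y0]+.5)*s
        cv2.polylines(o,[np.round(p).astype(np.int32)],True,c,1)
    out.append(o[:350])
h=min(o.shape[0] for o in out);cv2.imwrite('pics/ov2.png',np.hstack([o[:h] for o in out]))
E
```

```text
screws [[572.4 181.   10. ]
 [543.1  77.3  10. ]
 [439.2 106.8  10. ]
 [468.6 210.3  10. ]] [505.82118284 143.83890985  10.        ]
hole [[504.23695015 142.10131337  62.        ]]
cam [ 359.54765602  -71.78312419 1176.30532382]
```

View pics/ov2.png

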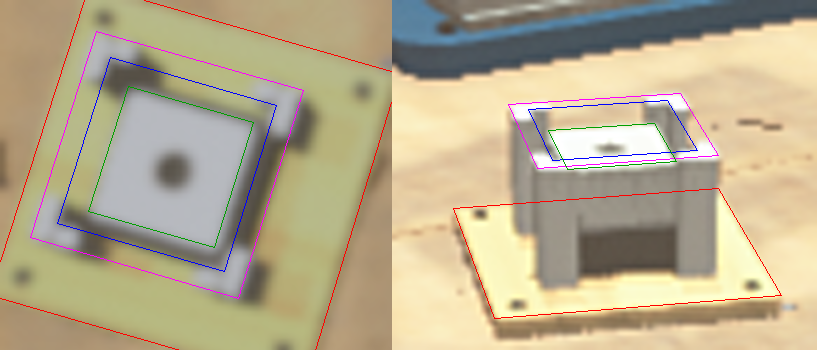

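Three features agree (base, screws, corner tops): the spacer sits about 1.1 mm in x and 0.9 mm in y off the nest centre. Time is ample, so I go back and shift it by about (+1.2, +0.8) mm along the tool axes.

```bash
python3 -m inch '20 -7.9 0 0 0 0 70;39.4 -12 0 0 0 0 70;42 -12 0 0 0 0 70;42 -12 0 0 0 0 70;42 -12 0 0 0 0 70;42 -12 0 0 0 0 70;42 -12 0 0 0 0 70;42 -12 0 0 0 0 70;42 -12 0 0 0 0 70;42 -12 0 0 0 0 70;38 -11 0 0 0 0 70;20 -6 0 0 0 0 70';python3 -m inch '0 0 0 0 0 0 70;0 0 0 0 0 0 70;0 0 0 0 0 0 70'
```

```text
time_s: 13.1
tool_pos: [503.9, 147.0, 128.2]
ee_rot: [-3.14, -0.001, 1.295]
ft_force: [-0.1, 0.7, -0.3]
finger_gap: 65.3
grasp_force: 0.0
time_s: 13.4
tool_pos: [505.5, 142.4, 128.3]
ee_rot: [-3.141, 0.001, 1.291]
ft_force: [0.4, -0.3, -0.3]
finger_gap: 65.2
grasp_force: 0.0
```

```bash
python3 -m inch '0 0 15 0 0 0 70;0 0 25 0 0 0 70;0 0 25 0 0 0 70;0 0 15 0 0 0 70;0 0 7 0 0 0 70;0 0 3 0 0 0 70;0 0 0 0 0 0 70;0 0 0 0 0 0 40;0 0 0 0 0 0 40;0 0 0 0 0 0 40;0 0 0 0 0 0 40;0 0 0 0 0 0 40' 15; python3 -m inch '0 0 -1 0 0 0 40;0 0 -0.5 0 0 0 40;0.6 0.4 0 0 0 0 40;0.6 0.4 0 0 0 0 40;0 0 0 0 0 0 40;0 0 0.5 0 0 0 40;0 0 0.5 0 0 0 40;0 0 0.5 0 0 0 40;0 0 0 0 0 0 40;0 0 0 0 0 0 40'
```

```text
time_s: 14.6
tool_pos: [506.4, 143.1, 39.3]
ee_rot: [3.14, -0.0, 1.292]
ft_force: [-1.3, -0.8, 5.3]
finger_gap: 50.0
grasp_force: 15.0
time_s: 15.6
tool_pos: [507.1, 143.9, 39.3]
ee_rot: [3.141, -0.0, 1.292]
ft_force: [-3.6, 0.2, 5.8]
finger_gap: 50.0
grasp_force: 15.0
```

```bash
python3 -m inch '0 0 0 0 0 0 75;0 0 0 0 0 0 75;0 0 0 0 0 0 75;0 0 0 0 0 0 75;0 0 -5 0 0 0 75;0 0 -20 0 0 0 75;0 0 -30 0 0 0 75;0 0 -25 0 0 0 75;0 0 -10 0 0 0 75'; python3 -m inch '-20 6 0 0 0 0 75;-39 10.3 0 0 0 0 75;-42 12 0 0 0 0 75;-42 12 0 0 0 0 75;-42 12 0 0 0 0 75;-42 12 0 0 0 0 75;-42 12 0 0 0 0 75;-42 12 0 0 0 0 75;-42 12 0 0 0 0 75;-42 12 0 0 0 0 75;-39.4 12 0 0 0 0 75;-20 7.9 0 0 0 0 75';python3 -m inch '0 0 0 0 0 0 75;0 0 0 0 0 0 75;0 0 0 0 0 0 75'
python3 - <<'E'
from h import *
im=imaging.get_image('top');cv2.imwrite("pics/top3.png",im)
S=8;c=cv2.resize(im[210:275,170:240],None,fx=S,fy=S,interpolation=cv2.INTER_CUBIC)
h=cv2.cvtColor(c,cv2.COLOR_BGR2HSV).astype(int)
for V in (130,140,150):
    m=((h[...,1]<40)&(h[...,2]>V)).astype(np.uint8)*255
    k=max(cv2.findContours(m,cv2.RETR_EXTERNAL,cv2.CHAIN_APPROX_NONE)[0],key=cv2.contourArea)
    print(V,cv2.minAreaRect(onplane('top',(k[:,0]+.5)/S-.5+[170,210],62)[:,:2].astype(np.float32)))
E
```

```text
time_s: 16.5
tool_pos: [508.6, 144.1, 131.3]
ee_rot: [3.137, -0.002, 1.292]
ft_force: [0.4, -0.4, 0.3]
finger_gap: 69.6
grasp_force: 0.0
time_s: 17.7
tool_pos: [508.2, -332.8, 127.7]
ee_rot: [-3.141, 0.001, 1.289]
ft_force: [0.1, 0.8, 0.2]
finger_gap: 69.6
grasp_force: 0.0
time_s: 18.0
tool_pos: [508.7, -327.7, 128.1]
ee_rot: [-3.14, -0.001, 1.292]
ft_force: [-0.4, 1.0, 0.4]
finger_gap: 69.8
grasp_force: 0.0
130 ((505.7910461425781, 143.1162872314453), (53.2996826171875, 54.2949333190918), 74.83743286132812)
140 ((506.0447692871094, 143.21897888183594), (52.62223434448242, 53.55799102783203), 74.88788604736328)
150 ((505.45458984375, 143.42239379882812), (51.736148834228516, 50.97855758666992), 74.638671875)
```

The spacer now measures (505.8,143.2), which is the nest centre. Now the anvil.

```bash
python3 -m inch '0 0 20 0 0 0 75;0 0 35 0 0 0 75;0 0 30 0 0 0 75;0 0 20 0 0 0 75;0 0 12 0 0 0 75;0 0 5 0 0 0 75;0 0 2 0 0 0 75;0 0 0 0 0 0 38;0 0 0 0 0 0 38;0 0 0 0 0 0 38;0 0 0 0 0 0 38;0 0 0 0 0 0 38' 8; python3 -m inch '0 0 0 0 0 0 38;0 0 0 0 0 0 75;0 0 0 0 0 0 75;0 0 0 0 0 0 75;0 0 0 0 0 0 75;0 0 0 0 0 0 75'
```

```text
time_s: 19.25
tool_pos: [509.6, -329.9, 5.4]
ee_rot: [3.14, 0.001, 1.291]
ft_force: [1.4, -0.0, 2.9]
finger_gap: 42.7
grasp_force: 8.0
time_s: 19.85
tool_pos: [508.7, -329.2, 4.3]
ee_rot: [-3.141, -0.0, 1.292]
ft_force: [-0.4, -0.6, -0.0]
finger_gap: 69.1
grasp_force: 0.0
```

```bash
python3 -m inch '0 0 0 0 0 -0.1428 75;0 0 0 0 0 -0.1428 75;0 0 0 0 0 -0.1428 75;0 0 0 0 0 -0.1428 75;0 0 0 0 0 -0.1428 75;0 0 0 0 0 -0.1428 75;0 0 0 0 0 -0.1428 75;0 0 0 0 0 -0.1428 75;0 0 0 0 0 -0.1428 75;0 0 0 0 0 -0.1428 75;0 0 0 0 0 -0.1428 75;0 0 0 0 0 0 75';  python3 -m inch '0 0 0 0 0 0 38;0 0 0 0 0 0 38;0 0 0 0 0 0 38;0 0 0 0 0 0 38;0 0 0 0 0 0 38;0 0 0 0 0 0 38;0 0 0 0 0 0 38' 8; python3 -m inch '0 0 0 0 0 0 34;0 0 0 0 0 0 34;0 0 0 0 0 0 34;0 0 0 0 0 0 34' 30
```

```text
time_s: 21.05
tool_pos: [508.9, -329.3, 4.5]
ee_rot: [3.142, -0.0, 2.864]
ft_force: [-0.3, -0.3, -0.3]
finger_gap: 70.0
grasp_force: 0.0
time_s: 21.75
tool_pos: [509.0, -329.3, 4.6]
ee_rot: [3.142, 0.0, 2.862]
ft_force: [0.2, -0.7, 0.8]
finger_gap: 42.8
grasp_force: 8.0
time_s: 22.15
tool_pos: [508.9, -329.3, 4.6]
ee_rot: [3.142, -0.0, 2.862]
ft_force: [0.4, 0.5, -0.1]
finger_gap: 42.3
grasp_force: 30.0
```

```bash
python3 -m inch '0 0 -10 0 0 0 34;0 0 -25 0 0 0 34;0 0 -35 0 0 0 34;0 0 -35 0 0 0 34;0 0 -20 0 0 0 34;0 0 -5 0 0 0 34;0 0 0 0 0 0 34';  python3 -m inch '6 20 0 0 0 0 34;10.4 39 0 0 0 0 34;12 42 0 0 0 0 34;12 42 0 0 0 0 34;12 42 0 0 0 0 34;12 42 0 0 0 0 34;12 42 0 0 0 0 34;12 42 0 0 0 0 34;12 42 0 0 0 0 34;12 42 0 0 0 0 34;12 39.4 0 0 0 0 34;7.9 20 0 0 0 0 34'; python3 -m inch '0 0 0 0 0 0 34;0 0 0 0 0 0 34;0 0 0 0 0 0 34;0 0 0 0 0 0 34;0 0 0 0 0 0 34'
```

```text
time_s: 22.85
tool_pos: [509.1, -329.5, 135.3]
ee_rot: [-3.141, 0.001, 2.862]
ft_force: [-0.6, 0.1, -1.9]
finger_gap: 42.3
grasp_force: 30.0
time_s: 24.05
tool_pos: [504.4, 147.7, 132.7]
ee_rot: [-3.141, -0.004, 2.865]
ft_force: [-0.2, -0.4, -1.8]
finger_gap: 42.4
grasp_force: 30.0
time_s: 24.55
tool_pos: [507.1, 142.9, 134.4]
ee_rot: [-3.141, -0.0, 2.861]
ft_force: [-0.0, -0.2, -1.6]
finger_gap: 42.3
grasp_force: 30.0
```

```bash
python3 -m inch '0 0 10 0 0 0 34;0 0 16 0 0 0 34;0 0 16 0 0 0 34;0 0 12 0 0 0 34;0 0 7 0 0 0 34;0 0 4 0 0 0 34;0 0 1 0 0 0 34;0 0 0 0 0 0 34;0 0 0 0 0 0 34;0 0 0 0 0 0 34'; python3 -m inch '0 0 0.6 0 0 0 34;0 0 0.6 0 0 0 34;0 0 0.4 0 0 0 34;0 0 0 0 0 0 34;0 0 0 0 0 0 34'
```

```text
time_s: 25.55
tool_pos: [507.4, 144.0, 69.1]
ee_rot: [3.141, 0.001, 2.862]
ft_force: [-0.6, 0.2, -1.7]
finger_gap: 42.4
grasp_force: 30.0
time_s: 26.05
tool_pos: [507.0, 143.9, 66.9]
ee_rot: [-3.142, -0.0, 2.862]
ft_force: [-0.8, -0.2, -1.4]
finger_gap: 42.5
grasp_force: 30.0
```

```bash
python3 -m inch '0 0 0.3 0 0 0 34;0 0 0.3 0 0 0 34;0 0 0 0 0 0 34;0 0 0 0 0 0 34'
```

```text
time_s: 26.45
tool_pos: [507.0, 144.0, 66.5]
ee_rot: [3.142, 0.0, 2.862]
ft_force: [-1.0, -0.6, 0.6]
finger_gap: 42.4
grasp_force: 30.0
```

```bash
python3 -m inch '0 0 0 0 0 0 60;0 0 0 0 0 0 60;0 0 0 0 0 0 60;0 0 0 0 0 0 60;0 0 -5 0 0 0 60;0 0 -20 0 0 0 60;0 0 -30 0 0 0 60;0 0 -15 0 0 0 60'; python3 -m inch '-6 -20 0 0 0 0 60;-12 -40 0 0 0 0 60;-12 -42 0 0 0 0 60;-12 -42 0 0 0 0 60;-12 -42 0 0 0 0 60;-12 -40 0 0 0 0 60;-6 -20 0 0 0 0 60;0 0 0 0 0 0 60;0 0 0 0 0 0 60'
python3 - <<'E'
from h import *
t=imaging.get_image('top');s=imaging.get_image('scene');cv2.imwrite("pics/top4.png",t)
cv2.imwrite("pics/m4.png",np.hstack([cv2.resize(t[210:275,170:240],(420,390),interpolation=cv2.INTER_CUBIC),cv2.resize(s[155:235,248:326],(380,390),interpolation=cv2.INTER_CUBIC)]))
E
```

```text
time_s: 27.25
tool_pos: [508.1, 144.0, 138.9]
ee_rot: [3.14, 0.003, 2.862]
ft_force: [0.3, -0.1, -0.8]
finger_gap: 55.8
grasp_force: 0.0
time_s: 28.15
tool_pos: [508.2, -112.3, 136.5]
ee_rot: [3.141, -0.0, 2.861]
ft_force: [0.4, 0.5, -0.4]
finger_gap: 55.4
grasp_force: 0.0
```

View pics/m4.png

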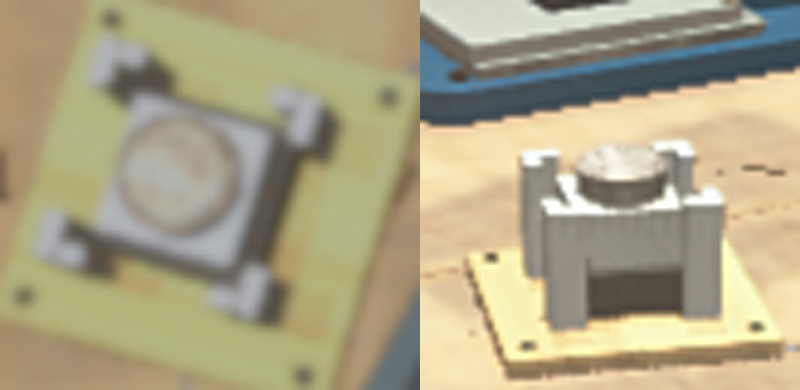

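The picture shows the anvil disc at crop (179,174), flat on the spacer. Its offset from the spacer centre matches the height parallax to within about 1 mm, and the gripper is clear. Handing in.

```bash
python3 -c "
from cell import r
print(r.sign_off())"
```

```text
the job is handed in; nothing more can be done
None
```

I set the thick spacer flat and square on the block in the middle of the pocket and let go, then set the anvil flat on its middle (centred to about 1 mm in the last picture), and handed the job in at about 28 s; no verdict came back.

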